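# Zero the peak pointer, then wind a chain tensioner's cage arm to its stop and hold it

## Robot

A 6-joint arm with a two-finger parallel gripper is mounted at the origin on a cart in front of the work surface, level with it; the furniture and walls round the work are solid. World frame = base frame: x ahead of the robot, y to its left, z up, the work surface at z = 0. Lengths are in m, angles in rad, forces in N, time in s.
With the tool pointing down it reaches from about 0.325 to 0.9 m from the base axis. Payload 6.1 kg.
Tool frame: the origin (TCP) lies at the very end of the fingers, on their centre line; the grasp point (between the pads) lies 19 mm behind it (manip.grip_depth is the distance from the TCP to the grasp point, in m); z points along the fingers, y is the line along which they close (so a half turn about z gives the same grasp; the last joint's range is limited). The gripper opens to 85 mm and grips with 20 to 120 N. Pads are 22 mm wide; open, the fingers measure 114 mm over their backs; the gripper's body (76 mm by 85 mm) begins 54 mm behind the grasp point. The pads swing forward as they close: fully open they stand 13 mm farther back than shut.
Start: joints at [-1.455, 0.22, 1.526, -0, 1.395, -0.126], TCP at [0.15, -0.607, 0.231] pointing down, gripper open.
Joint ranges: [-2.98, 2.98], [-0.91, 2.08], [0.09, 2.57], [-1.24, 4.39], [0.2, 2.65], [-2.68, 2.68]. Speed limits (rad/s): [2.57, 2.57, 3.01, 3.14, 3.14, 3.14].

## Interface

Orientations are given as a rotation vector (axis times angle).
In Python, from station import manip gives the robot as it stands.
- The arm moves only by the shell command python3 -m handwheel 'ROWS' [OPENING] [FORCE]. ROWS is JSON, a list of rows, each an object with "translation": the shift along the tool's x, y, z in cm, a list of three; "angular": the turn, a rotation vector about the tool's x, y, z in degrees, a list of three. A call has exactly 8 rows; each row is the pose to reach, as a shift and turn from the pose commanded when the call began, along the tool's axes at that moment; what a row does not reach only later rows make up. A row lasts 1/8 s, in which the tool goes at most 62.5 mm and 10.7 degrees, less where a joint would pass 70% of its speed; a pose out of reach is approached as far as the arm can. A call with a gripper value outside its range is refused whole. OPENING is the opening in per cent of the stroke, from 0 (shut) to 100 (fully open), set as the call begins (- or left out, the last holds). The fingers move at their own pace and stop on an object; FORCE is the grip in N (left out, the last holds). Time passes only in rows, so rows that repeat a pose let the fingers close, or fill a call up. It gives the time, the measured TCP pose, the force, the opening and the grip force at its end, in the units of the state.
- manip.get_state(): the state, without advancing time (a new reading comes with each control period).
- manip.snapshot(name): name is "scene" or "top" or "wrist"; returns the picture (384x512x3 uint8, red, green, blue); there is no depth.
- manip.camera_info(name): a dict with "mtx" (3x3 intrinsics, pixels), "world_from_camera" (4x4, takes a point from camera to world coordinates). Camera axes: x right, y down, z forward; pixel columns grow to the right and rows downward; lengths in m; the calibration is good to about 2 mm. A picture is of the moment at which its call begins: read the wrist's pose just before it. camera_info takes no time and is no camera call; for the wrist camera it gives the pose at the moment of the call.
- manip.finish_job(): hands the job in; it is judged then, once.
The state is a dict: "clock": time; "joint_pos": joint angles; "qd": joint speeds; "effort": joint torques, N m; "tool_pos": TCP position; "orientation": TCP orientation; "force": force on the tool from outside, world axes, zero at the start; "moment": the same for the moment, N m; "gripper_width": finger opening in m; "grip_force": force on a finger pad.
Only numpy, scipy, OpenCV 4.12 (cv2) and the standard library are available. Lean on these libraries where they do the work, as an engineer would, in place of code of your own. Each camera call takes 0.05 s, during which the arm holds its last target. There are 200 camera calls.

## Task

Check the sprung chain tensioner on its test plate: first turn the peak pointer back to its zero stop by its black wing knob, with the cage arm still at rest, and let go of the knob. Then swing the cage arm forward (away from the robot, clockwise from above) by its blue pin, against its spring, until it is fully against the wound stop, so that it carries the peak pointer along, and finish there: the program ends while the gripper is still holding the arm against the stop. Leave the tools and parts lying around where they are.

Things in the scene. Friction and masses are not known exactly. Their poses are not given: they have to be found in the camera images.
- tensioner: Grey test plate 160 x 190 x 10 mm, fixed, carrying the tensioner. Origin on the vertical pivot axis at the plate's underside, z up; the plate reaches 80 mm either way along x, 105 mm to +y, 85 mm to -y. On the pivot, from below: dark pivot body, cage arm (24 to 40 mm high, on the +y side), peak needle, wing knob (top 86 mm).
- cage_arm (a joint): Cage arm's angle in rad about the pivot axis: 0 at rest (arm then points 122 degrees counter-clockwise, seen from above, from the plate's +x), grows clockwise as it is wound (pin going towards the plate's +x); hard stop at 1.1. A spring draws it back to 0: 0.21 N m at 0, 0.6 N m at the stop, about 2 to 5.5 N at the pin. Let go, it flies back.
- pull_pin (a point): On the cage arm (two dark plates 22 mm wide with two black jockey wheels between): centre of the gripping zone of the blue upright round pin at the end of the cage arm, 70 mm above the bench and 115 mm from the pivot axis. The pin is 14 mm thick (a collar of 18 mm at its foot) and stands from 40 to 88 mm above the bench; it turns with the arm.
- peak_pointer (a joint): Angle of the red needle and black wing knob (one piece) in rad about the same axis: 0 at its hard zero stop, grows clockwise seen from above, so it is reset by turning counter-clockwise. Friction (0.04 N m) keeps it where it is left. The arm, when wound, pushes it along (it lags by about 0.03 rad) but never pulls it back.
- knob_grip (a point): On the pivot axis, 74 mm above the bench, in the black wing knob. The wing is a bar 44 mm long, 12 mm thick, 49 to 86 mm above the bench; this point's frame turns with the knob; the bar and the red needle point 58 degrees clockwise from this frame's x.
- stop_post (a point): Top of the wound stop: a brass post 8 mm thick, 42 mm high, 103 mm from the pivot axis, that the arm's side meets at 1.1 rad. A like post stands at the rest side of the swing.
- scale_zero (a point): Zero end of the white arc scale with black marks, 40 mm above the bench, 47 to 69 mm from the pivot axis on the plate's -y side; the red needle passes over it and points here at zero.
- nut: Loose bystander, near the plate: plain hexagon nut, 24 x 27 x 13 mm; origin under its centre.
- bolt: Loose bystander: hexagon bolt standing on its head, 48 mm high, 22 mm across; origin under its centre.
- spanner: Loose bystander: spanner 165 x 28 x 6 mm; origin under its centre, its y along it.
- stone: Loose bystander: dark grey dressing stone, a bar 95 x 24 x 24 mm; origin under its centre, y along it.
- tin: Loose bystander: round grease tin, 70 mm wide, 42 mm high; origin under its centre.
- block: Loose bystander: wood block 44 x 85 x 38 mm; origin under its centre.
- driver: Loose bystander: screwdriver with black handle, 186 x 28 x 25 mm; origin under its centre, y along it.

How it is judged:
On the way, in this order (a step that is already met when the one before it is completed fails the run):
1. the peak pointer is turned back to its zero stop with the cage arm at rest, and the knob let go (value of joint peak_pointer below 0.06 rad and value of joint cage_arm below 0.1 rad and contact force between the fingers and tensioner below 0.1 N), for 0.2 s.
2. the cage arm is wound to its stop by the gripper (value of joint cage_arm above 1.04 rad and contact force between the fingers and cage_arm above 1 N), for 0.2 s.
At the end, for the whole second after the job is handed in: The cage arm is held by the gripper's fingers (more than 1 N on the arm) within 0.06 rad of its wound stop (joint above 1.04 of 1.1), still, and the peak pointer has been carried along to between 0.98 and 1.2 rad (all of step 2 and value of joint peak_pointer between 0.98 and 1.2 rad and velocity of joint cage_arm below 0.1 rad/s); the arm keeps its last pose, push and grip.
It fails at once if a bystander is shifted by more than 30 mm (distance of any of nut, bolt, spanner, stone, tin, block, driver from where it was at the start of the episode above 0.03 m).
It also fails if it takes over 48 s, if anything falls off the work surface, if the arm or the gripper's body presses on something with over 40 N, if the wrist force passes 120 N, or if a joint passes its speed limit or range.

## Working session

There is one attempt and no reset: what is moved stays moved. The work goes in short steps, Python scripts to look and compute and a shell command to move; the robot and the scene stay as the last step left them, time stands still between calls to the robot, and variables do not carry over. Pictures are saved under pics/ and viewed, at most 10 in all, crops included, and the job is handed in when it is done.

```bash
mkdir -p pics; ls; python3 - <<'E'
from station import manip
import cv2, numpy as np
s=manip.get_state(); print(s['clock'],s['tool_pos'],s['orientation'],s['gripper_width'],s['force'])
ims=[]
for n in ['scene','top']:
    im=manip.snapshot(n); np.save(f'pics/{n}.npy',im); cv2.imwrite(f'pics/{n}.png',im[:,:,::-1])
    c=manip.camera_info(n); print(n,np.round(c['mtx'],2).tolist(),np.round(c['world_from_camera'],4).tolist())
E
```

```text
pics
0.0 [ 0.14959517 -0.60621876  0.23019415] [-3.11673507e+00 -3.78637151e-01 -1.28223060e-05] 0.08550887093263448 [-4.90041607e-01 -4.65605310e-01 -4.57016212e-04]
scene [[451.34, 0.0, 253.69], [0.0, 451.34, 190.5], [0.0, 0.0, 1.0]] [[1.0, -0.0066, 0.0034, 0.502], [-0.0058, -0.4239, 0.9057, -1.1292], [-0.0045, -0.9057, -0.424, 0.6168], [0.0, 0.0, 0.0, 1.0]]
top [[436.19, 0.0, 255.13], [0.0, 436.19, 187.4], [0.0, 0.0, 1.0]] [[-0.0254, -0.9979, 0.0597, 0.434], [-0.9997, 0.0251, -0.0058, -0.0181], [0.0042, -0.0599, -0.9982, 1.2708], [0.0, 0.0, 0.0, 1.0]]
```

View pics/top.png

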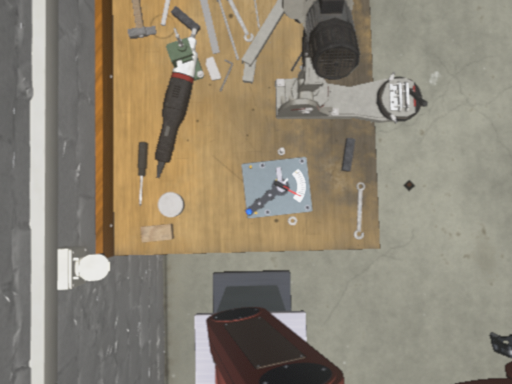

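View pics/scene.png

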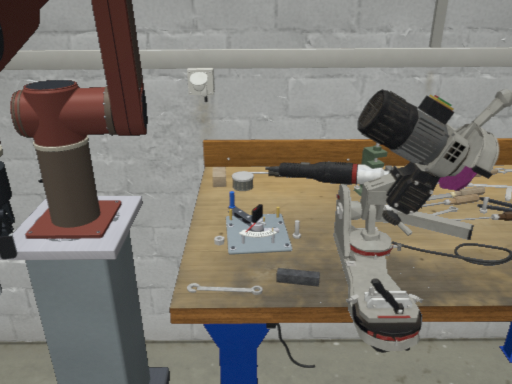

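The top view has the plate at about (278,187), the blue pin at (250,212) and the scale at (298,186). The arm points towards the robot and to its left, and the nut lies at (281,151) or (292,221). I'll measure these next.

```bash
cat > h.py <<'E'
import numpy as np, cv2
from station import manip
def ray(c,px):
    K,T=np.array(c['mtx']),np.array(c['world_from_camera'])
    d=T[:3,:3]@np.linalg.inv(K)@[px[0],px[1],1.]; return T[:3,3],d
def onz(c,px,z):
    o,d=ray(c,px); return o+d*(z-o[2])/d[2]
def cross(a,b):
    A=0;B=0
    for o,d in (a,b):
        d=d/np.linalg.norm(d); P=np.eye(3)-np.outer(d,d); A=A+P; B=B+P@o
    return np.linalg.solve(A,B)
def hsv(im): return cv2.cvtColor(im,cv2.COLOR_RGB2HSV)
def blobs(m,amin=4):
    n,l,st,ce=cv2.connectedComponentsWithStats(m.astype(np.uint8))
    return [(st[i,4],ce[i],st[i,:4],l==i) for i in range(1,n) if st[i,4]>=amin]
def blue(im):
    h=hsv(im); return (abs(h[...,0].astype(int)-112)<12)&(h[...,1]>130)&(h[...,2]>60)
def red(im):
    h=hsv(im); return ((h[...,0]<8)|(h[...,0]>172))&(h[...,1]>130)&(h[...,2]>80)
E
python3 - <<'E'
from h import *
t,s=np.load('pics/top.npy'),np.load('pics/scene.npy'); ct,cs=manip.camera_info('top'),manip.camera_info('scene')
for n,im,c in (('top',t,ct),('scene',s,cs)):
    b=[(a,ce.round(1),bb) for a,ce,bb,_ in blobs(blue(im))]; print(n,'blue',b)
    print('red',[(a,ce.round(1),bb) for a,ce,bb,_ in blobs(red(im)) if a<300])
h=hsv(t)
m=(abs(h[...,0].astype(int)-105)<15)&(h[...,1]>25)&(h[...,1]<120)&(h[...,2]>90)
m[:, :225]=0; m[:,330:]=0; m[:140]=0; m[230:]=0
bl=max(blobs(m),key=lambda b:b[0]); pts=np.argwhere(bl[3])[:,::-1].astype(np.float32)
w=np.array([onz(ct,p,.01)[:2] for p in pts],np.float32); print(bl[0],cv2.minAreaRect(w),cv2.boxPoints(cv2.minAreaRect(w)))
a=cv2.resize(t[145:230,235:325],None,fx=6,fy=6,interpolation=cv2.INTER_CUBIC)
cv2.imwrite('pics/topz.png',a[:,:,::-1])
E
```

```text
top blue [(np.int32(28), array([248.7, 211.2]), array([246, 209,   6,   6], dtype=int32))]
red [(np.int32(86), array([182.1,  76.4]), array([172,  73,  21,   9], dtype=int32)), (np.int32(5), array([285.4, 186.6]), array([284, 186,   4,   2], dtype=int32))]
scene blue [(np.int32(59), array([231.8, 199.6]), array([230, 192,   5,  16], dtype=int32)), (np.int32(218), array([508., 345.]), array([500, 322,  12,  41], dtype=int32)), (np.int32(2590), array([237.6, 350.2]), array([204, 324,  65,  60], dtype=int32))]
red [(np.int32(11), array([25.3, 93.9]), array([23, 93,  6,  4], dtype=int32)), (np.int32(15), array([30. , 96.1]), array([27, 93,  7,  7], dtype=int32)), (np.int32(4), array([37.5, 93. ]), array([36, 93,  4,  1], dtype=int32)), (np.int32(139), array([ 40.9, 106.3]), array([34, 94, 15, 26], dtype=int32)), (np.int32(4), array([31.5, 98.5]), array([31, 98,  2,  2], dtype=int32)), (np.int32(4), array([ 28.8, 101.5]), array([ 28, 101,   3,   2], dtype=int32)), (np.int32(7), array([ 97.4, 116.4]), array([ 96, 115,   4,   3], dtype=int32)), (np.int32(9), array([ 34. , 118.2]), array([ 3
[... 605 characters left out ...]
t32(4), array([255. , 208.5]), array([254, 208,   3,   2], dtype=int32)), (np.int32(106), array([368.9, 251.9]), array([351, 246,  39,  10], dtype=int32)), (np.int32(52), array([394.5, 316.6]), array([379, 316,  30,   2], dtype=int32)), (np.int32(14), array([369.8, 332.3]), array([368, 331,   5,   4], dtype=int32)), (np.int32(57), array([405.6, 336.7]), array([395, 332,  23,   9], dtype=int32)), (np.int32(54), array([384. , 337.2]), array([376, 334,  18,   7], dtype=int32))]
2073 ((0.5090097188949585, -0.085456982254982), (0.15251678228378296, 0.18584299087524414), 4.8708415031433105) [[ 0.4251368   0.00065385]
 [ 0.44091666 -0.184518  ]
 [ 0.59288263 -0.17156781]
 [ 0.5771028   0.01360403]]
```

View pics/topz.png

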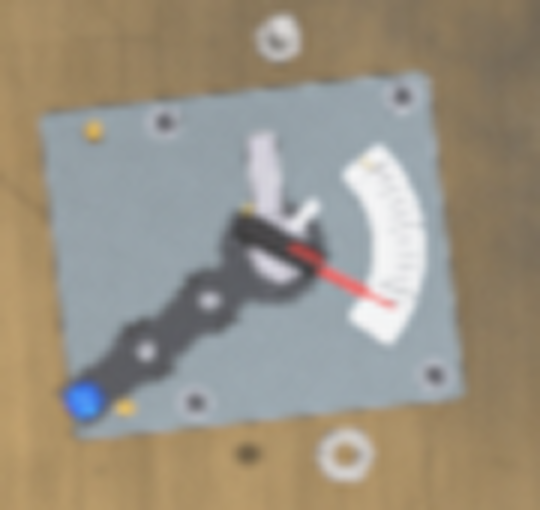

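The enlarged crop shows the plate turned about +5°. The red needle points at (395,305), near the far end of the scale, which puts it at about 1.15 rad. The zero end is at the top, near (370,160). The blue pin is at (85,400) and a black wing bar sits over the pivot. The standing bolt is above the plate and the nut below it. Next I move over the pivot with the tool turned for the bar.

```bash
python3 -m handwheel '[{"translation":[4,-3.5,0],"angular":[0,0,0]},{"translation":[9,-7.8,0],"angular":[0,0,0]},{"translation":[13.5,-11.7,0],"angular":[0,0,0]},{"translation":[18,-15.6,0],"angular":[0,0,0]},{"translation":[22.5,-19.5,0],"angular":[0,0,0]},{"translation":[27,-23.4,0],"angular":[0,0,0]},{"translation":[31.5,-27.3,0],"angular":[0,0,0]},{"translation":[36,-31.2,0],"angular":[0,0,0]}]' 100 40
python3 -m handwheel '[{"translation":[3,-2.5,0.5],"angular":[0,0,-9]},{"translation":[6,-5,1],"angular":[0,0,-18]},{"translation":[9,-7.5,2],"angular":[0,0,-28]},{"translation":[11.2,-9.8,3],"angular":[0,0,-38]},{"translation":[11.2,-9.8,3],"angular":[0,0,-46.4]},{"translation":[11.2,-9.8,3],"angular":[0,0,-46.4]},{"translation":[11.2,-9.8,3],"angular":[0,0,-46.4]},{"translation":[11.2,-9.8,3],"angular":[0,0,-46.4]}]'
python3 - <<'E'
from h import *
s=manip.get_state(); print(s['clock'],s['tool_pos'],s['orientation'])
c=manip.camera_info('wrist'); im=manip.snapshot('wrist'); np.save('pics/w1.npy',im); np.save('pics/w1c.npy',c,allow_pickle=True)
cv2.imwrite('pics/w1.png',im[:,:,::-1]); print(np.round(c['world_from_camera'],3).tolist(),np.round(c['mtx'],1).tolist())
E
```

```text
clock: 1.1
tool_pos: [0.4251, -0.2159, 0.2312]
orientation: [3.119, 0.378, 0.0]
force: [-0.0, -0.6, 0.7]
gripper_width: 0.0856
grip_force: 0.0
clock: 2.1
tool_pos: [0.5097, -0.0961, 0.2015]
orientation: [2.719, 1.574, 0.0]
force: [-0.5, 1.2, -0.1]
gripper_width: 0.0855
grip_force: 0.0
2.1 [ 0.50967185 -0.09614581  0.20145331] [2.71887501e+00 1.57351605e+00 2.81154245e-04]
[[0.867, -0.475, -0.152, 0.548], [-0.499, -0.826, -0.263, -0.028], [-0.0, 0.304, -0.953, 0.344], [0.0, 0.0, 0.0, 1.0]] [[292.9, 0.0, 253.8], [0.0, 292.9, 189.8], [0.0, 0.0, 1.0]]
```

View pics/w1.png

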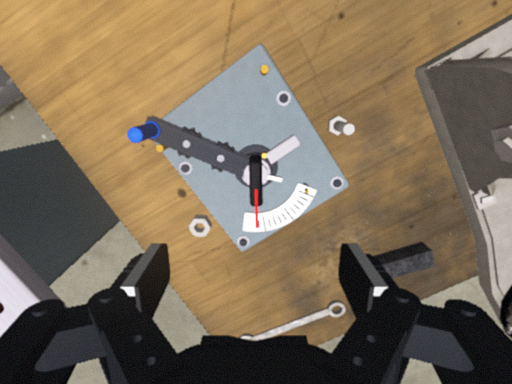

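The wrist view shows the pin top at (136,134), the wing bar vertical from about (256,155) to (256,205), the needle tip at (257,226), and plate corners at (261,44), (349,183) and (242,250). I'll refine the positions from these.

```bash
python3 - <<'E'
from h import *
im=np.load('pics/w1.npy'); c=np.load('pics/w1c.npy',allow_pickle=True).item()
h=hsv(im); m=(abs(h[...,0].astype(int)-103)<15)&(h[...,1]>25)&(h[...,1]<130)&(h[...,2]>80)
b=[x for x in blobs(m,2000) if x[3][215,205:230].any() or x[3][100,240]][0]
m2=cv2.morphologyEx(b[3].astype(np.uint8),cv2.MORPH_OPEN,np.ones((3,3)))
q=cv2.convexHull(np.argwhere(m2)[:,::-1].astype(np.float32))[:,0]
w=np.array([onz(c,p,.01)[:2] for p in q],np.float32); r=cv2.minAreaRect(w); print(b[0],r)
print('corners',[onz(c,p,.01)[:2].round(4) for p in [(261,44),(349,183),(242,250)]])
for a,ce,bb,mk in blobs(red(im),8): 
    if bb[1]<260:
        ys,xs=np.nonzero(mk); o=[onz(c,(xs[ys==y].mean(),y),.045)[:2] for y in range(bb[1]+3,bb[1]+bb[3]-1)]; o=np.array(o)
        d=o[-1]-o[0]; print('red',a,bb,o[0].round(4),o[-1].round(4),np.degrees(np.arctan2(d[1],d[0])))
ct=manip.camera_info('top'); cs=manip.camera_info('scene')
mk=blue(im); mb=max(blobs(mk),key=lambda x:x[0]); ys,xs=np.nonzero(mb[3]); print('blue',mb[:3])
# bright top face
hv=h[...,2]; tf=mb[3]&(hv>190); print('topface',[(a,ce.round(1),bb) for a,ce,bb,_ in blobs(tf)])
print('pin tri', cross(ray(c,(136,134)),ray(ct,(248.7,211.2))), cross(ray(c,(136,134)),ray(cs,(232,193.)))  , onz(c,(136,134),.088))
k=(hv<45)
print('knob', [(a,ce,bb) for a,ce,bb,m in blobs(k,50) if 230<ce[0]<280 and 130<ce[1]<215], onz(c,(256,155.5),.086),onz(c,(256.5,190),.086))
print('rows bar', [(y,[int(x) for x in np.nonzero(k[y,235:280])[0][[0,-1]]+235]) for y in (160,170,180,190,200,206)])
z=cv2.resize(im[110:240,120:320],None,fx=4,fy=4,interpolation=cv2.INTER_CUBIC); cv2.imwrite('pics/w1z.png',z[:,:,::-1])
E
```

```text
8815 ((0.5347233414649963, -0.09178369492292404), (0.10753366351127625, 0.16912178695201874), 5.7594451904296875)
corners [array([0.5797, 0.0131]), array([ 0.5966, -0.1694]), array([ 0.4409, -0.1829])]
red 118 [254 188   5  39] [ 0.5008 -0.1127] [ 0.482  -0.1478] -118.21140035072222
blue (np.int32(193), array([135.36787565, 134.27979275]), array([128, 127,  16,  16], dtype=int32))
topface [(np.int32(173), array([134.8, 134.5]), array([128, 127,  15,  16], dtype=int32))]
pin tri [ 0.44094151 -0.00461013  0.081887  ] [ 0.44430349 -0.00397205  0.0838409 ] [ 0.44365695 -0.00398571  0.088     ]
knob [(np.int32(177), array([257.18644068, 170.97740113]), array([250, 154,  12,  51], dtype=int32))] [ 0.52414247 -0.07246106  0.086     ] [ 0.5084995  -0.10072345  0.086     ]Traceback (most recent call last):
  File "<stdin>", line 20, in <module>
IndexError: index 0 is out of bounds for axis 0 with size 0
```

```bash
python3 -m handwheel '[{"translation":[0.1,0,3],"angular":[0,0,-1.5]},{"translation":[0.1,0,6],"angular":[0,0,-1.5]},{"translation":[0.1,0,9],"angular":[0,0,-1.5]},{"translation":[0.1,0,11.5],"angular":[0,0,-1.5]},{"translation":[0.1,0,13],"angular":[0,0,-1.5]},{"translation":[0.1,0,14],"angular":[0,0,-1.5]},{"translation":[0.1,0,14.5],"angular":[0,0,-1.5]},{"translation":[0.1,0,14.5],"angular":[0,0,-1.5]}]' 60 30
python3 -m handwheel '[{"translation":[0,0,0],"angular":[0,0,0]},{"translation":[0,0,0],"angular":[0,0,0]},{"translation":[0,0,0],"angular":[0,0,0]},{"translation":[0,0,0],"angular":[0,0,0]},{"translation":[0,0,0],"angular":[0,0,0]},{"translation":[0,0,0],"angular":[0,0,0]},{"translation":[0,0,0],"angular":[0,0,0]},{"translation":[0,0,0],"angular":[0,0,0]}]' 0 30
python3 - <<'E'
from h import *
s=manip.get_state(); print(s['moment'])
im=manip.snapshot('wrist'); cv2.imwrite('pics/w2.png',im[:,:,::-1])
E
```

```text
clock: 3.15
tool_pos: [0.5105, -0.095, 0.0566]
orientation: [2.696, 1.612, 0.0]
force: [0.8, 0.2, -0.7]
gripper_width: 0.0512
grip_force: 0.0
clock: 4.15
tool_pos: [0.5116, -0.0954, 0.0571]
orientation: [2.694, 1.611, 0.003]
force: [4.2, -2.5, -0.1]
gripper_width: 0.0113
grip_force: 36.8
[-0.24756648 -0.55910044  0.00930608]
```

View pics/w2.png

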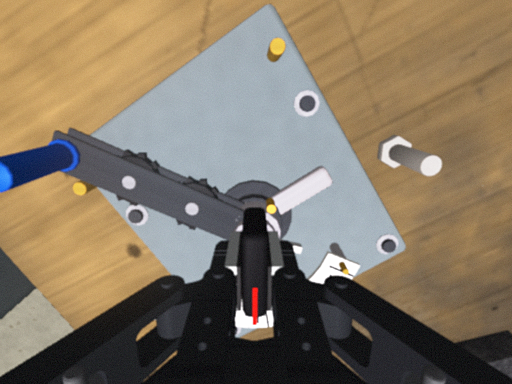

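The view shows the black wing bar at about (256,250), squarely between the pads. I now turn it counter-clockwise, re-centring by 1.2 mm.

```bash
python3 -m handwheel '[{"translation":[0,0.12,0],"angular":[0,0,-4]},{"translation":[0,0.12,0],"angular":[0,0,-13]},{"translation":[0,0.12,0],"angular":[0,0,-22]},{"translation":[0,0.12,0],"angular":[0,0,-31]},{"translation":[0,0.12,0],"angular":[0,0,-40]},{"translation":[0,0.12,0],"angular":[0,0,-49]},{"translation":[0,0.12,0],"angular":[0,0,-57]},{"translation":[0,0.12,0],"angular":[0,0,-61]}]'
python3 -c "
from station import manip; print(manip.get_state()['moment'])"
python3 -m handwheel '[{"translation":[0,0,0],"angular":[0,0,-1]},{"translation":[0,0,0],"angular":[0,0,-2]},{"translation":[0,0,0],"angular":[0,0,-3]},{"translation":[0,0,0],"angular":[0,0,-4]},{"translation":[0,0,0],"angular":[0,0,-4]},{"translation":[0,0,0],"angular":[0,0,-4]},{"translation":[0,0,0],"angular":[0,0,-4]},{"translation":[0,0,0],"angular":[0,0,-4]}]'
python3 -c "
from station import manip; print(manip.get_state()['moment'])"
```

```text
clock: 5.2
tool_pos: [0.5108, -0.0956, 0.0571]
orientation: [-1.5, -2.759, 0.002]
force: [-5.0, -0.5, 6.8]
gripper_width: 0.0114
grip_force: 38.0
[-0.1935257   0.67816939  0.02117236]
clock: 6.2
tool_pos: [0.5107, -0.0957, 0.0571]
orientation: [-1.407, -2.808, 0.002]
force: [-4.4, -0.9, 7.2]
gripper_width: 0.0114
grip_force: 38.0
[-0.27455473  0.77978487 -0.00137359]
```

```bash
python3 -m handwheel '[{"translation":[0,0,0],"angular":[0,0,-1]},{"translation":[0,0,0],"angular":[0,0,-1]},{"translation":[0,0,0],"angular":[0,0,-2]},{"translation":[0,0,0],"angular":[0,0,-2]},{"translation":[0,0,0],"angular":[0,0,-2.5]},{"translation":[0,0,0],"angular":[0,0,-2.5]},{"translation":[0,0,0],"angular":[0,0,-2.5]},{"translation":[0,0,0],"angular":[0,0,-2.5]}]'
python3 - <<'E'
from h import *
s=manip.get_state(); print(s['moment'])
im=manip.snapshot('wrist'); cv2.imwrite('pics/w3.png',im[:,:,::-1])
E
```

```text
clock: 7.2
tool_pos: [0.5107, -0.0956, 0.0571]
orientation: [-1.349, -2.836, 0.0]
force: [-4.2, -0.6, 7.5]
gripper_width: 0.0109
grip_force: 50.0
[-0.30041701  0.72651286 -1.12334788]
```

View pics/w3.png

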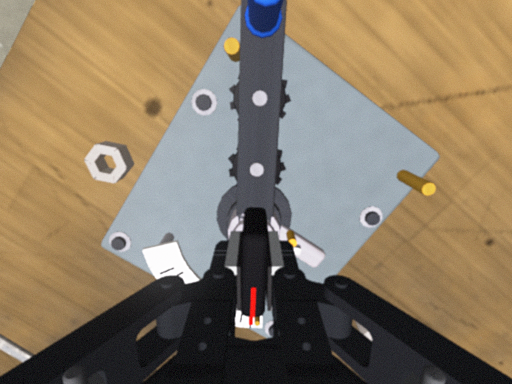

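The moment rose to 1.1 N m, so the pointer is on its zero stop. The needle at (254,305) now lies in line with the arm and over the zero end of the scale. I let go and rise.

```bash
python3 -m handwheel '[{"translation":[0,0,0],"angular":[0,0,0]},{"translation":[0,0,0],"angular":[0,0,0]},{"translation":[0,0,0],"angular":[0,0,0]},{"translation":[0,0,0],"angular":[0,0,0]},{"translation":[0,0,0],"angular":[0,0,0]},{"translation":[0,0,-3],"angular":[0,0,0]},{"translation":[0,0,-7],"angular":[0,0,0]},{"translation":[0,0,-9],"angular":[0,0,0]}]' 70 40
python3 -m handwheel '[{"translation":[0,0,0],"angular":[0,0,2.2]},{"translation":[0,0,0],"angular":[0,0,2.2]},{"translation":[0,0,0],"angular":[0,0,2.2]},{"translation":[0,0,0],"angular":[0,0,2.2]},{"translation":[0,0,0],"angular":[0,0,2.2]},{"translation":[0,0,0],"angular":[0,0,2.2]},{"translation":[0,0,0],"angular":[0,0,2.2]},{"translation":[0,0,0],"angular":[0,0,2.2]}]'
python3 - <<'E'
from h import *
s=manip.get_state(); print(s['tool_pos'],s['orientation'])
c=manip.camera_info('wrist'); im=manip.snapshot('wrist'); cv2.imwrite('pics/w4.png',im[:,:,::-1])
t=manip.snapshot('scene'); np.save('pics/s4.npy',t)
for a,ce,bb,mk in blobs(red(im),8):
    ys,xs=np.nonzero(mk)
    if abs(ce[0]-256)<90 and a>40:
        o=np.array([onz(c,(xs[ys==y].mean(),y),.045)[:2] for y in range(bb[1]+3,bb[1]+bb[3]-1)]); d=o[-1]-o[0]
        print('red',a,bb,o[0].round(4),o[-1].round(4),np.degrees(np.arctan2(d[1],d[0])))
h=hsv(im)
for a,ce,bb,mk in blobs(blue(im),30):
    print('blue',a,ce,bb,onz(c,ce,.088)); 
E
```

```text
clock: 8.25
tool_pos: [0.5124, -0.0958, 0.1487]
orientation: [1.345, 2.836, 0.001]
force: [-0.7, -0.4, 0.7]
gripper_width: 0.06
grip_force: 0.0
clock: 9.25
tool_pos: [0.5113, -0.0954, 0.1463]
orientation: [1.4, 2.812, -0.0]
force: [-0.7, -0.1, 0.5]
gripper_width: 0.0599
grip_force: 0.0
[ 0.51129463 -0.09543024  0.14630391] [ 1.40038062e+00  2.81217962e+00 -2.19527184e-05]
red 148 [251 212   5  42] [ 0.5241 -0.1141] [ 0.5466 -0.144 ] -53.02435828890421
blue 658 [253.25987842  41.28419453] [242  24  24  36] [ 0.44371495 -0.00678431  0.088     ]
```

View pics/w4.png

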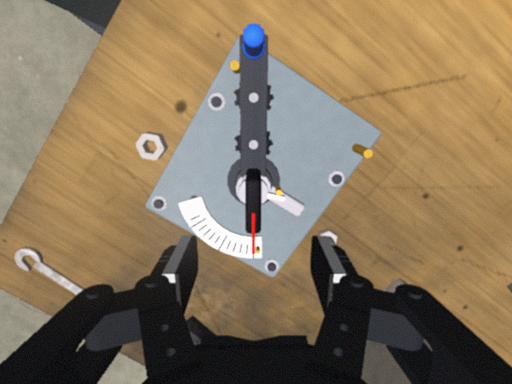

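The needle has stayed at zero: its direction is -53° and its tip is at (254,252). The pin top is at about (253,34), straight along tool x, 116 mm from the TCP. I go there, descend and grip.

```bash
python3 -m handwheel '[{"translation":[4,0,0],"angular":[0,0,0]},{"translation":[9,0,0],"angular":[0,0,0]},{"translation":[11.6,0,0],"angular":[0,0,0]},{"translation":[11.6,0,2.5],"angular":[0,0,0]},{"translation":[11.6,0,6],"angular":[0,0,0]},{"translation":[11.6,0,8.5],"angular":[0,0,0]},{"translation":[11.6,0,9.4],"angular":[0,0,0]},{"translation":[11.6,0,9.4],"angular":[0,0,0]}]' 70 60
python3 -m handwheel '[{"translation":[0,0,0],"angular":[0,0,0]},{"translation":[0,0,0],"angular":[0,0,0]},{"translation":[0,0,0],"angular":[0,0,0]},{"translation":[0,0,0],"angular":[0,0,0]},{"translation":[0,0,0],"angular":[0,0,0]},{"translation":[0,0,0],"angular":[0,0,0]},{"translation":[0,0,0],"angular":[0,0,0]},{"translation":[0,0,0],"angular":[0,0,0]}]' 0 60
python3 - <<'E'
from h import *
s=manip.get_state(); p=np.array([.511,-.0952]); d=np.array(s['tool_pos'])[:2]-p; r=np.linalg.norm(d); a=np.degrees(np.arctan2(d[1],d[0])); print(r,a)
# arc chord in tool axes (x radial out, y = 90deg clockwise from x), arm az 127
for t in list(range(0,71,6))+[63,65]: print(t, round(11.55*(np.cos(np.radians(t))-1),2), round(11.55*np.sin(np.radians(t)),2))
im=manip.snapshot('wrist'); cv2.imwrite('pics/w5.png',im[:,:,::-1])
E
```

```text
clock: 10.35
tool_pos: [0.4413, -0.0028, 0.0522]
orientation: [-1.4, -2.811, 0.0]
force: [0.1, 0.4, -0.5]
gripper_width: 0.0598
grip_force: 0.0
clock: 11.35
tool_pos: [0.442, -0.0031, 0.0532]
orientation: [1.4, 2.811, 0.0]
force: [-1.6, -0.4, 6.8]
gripper_width: 0.0124
grip_force: 58.5
0.11512793633771401 126.83648239015801
0 0.0 0.0
6 -0.06 1.21
12 -0.25 2.4
18 -0.57 3.57
24 -1.0 4.7
30 -1.55 5.78
36 -2.21 6.79
42 -2.97 7.73
48 -3.82 8.58
54 -4.76 9.34
60 -5.78 10.0
66 -6.85 10.55
63 -6.31 10.29
65 -6.67 10.47
```

View pics/w5.png

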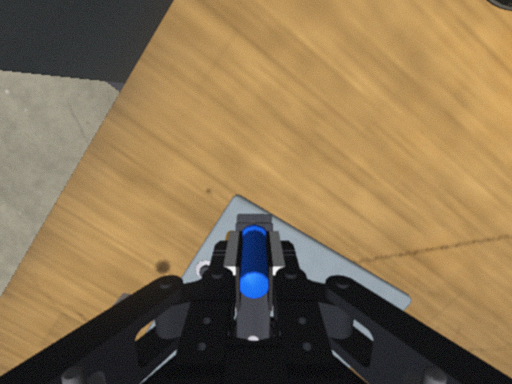

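The blue pin at (255,260) sits between the pads at radius 115 mm. Now I swing it clockwise along the arc.

```bash
python3 -m handwheel '[{"translation":[-0.02,0.6,0],"angular":[0,0,3]},{"translation":[-0.14,1.8,0],"angular":[0,0,9]},{"translation":[-0.39,2.98,0],"angular":[0,0,15]},{"translation":[-0.77,4.14,0],"angular":[0,0,21]},{"translation":[-1.26,5.24,0],"angular":[0,0,27]},{"translation":[-1.86,6.29,0],"angular":[0,0,33]},{"translation":[-2.57,7.27,0],"angular":[0,0,39]},{"translation":[-3.38,8.17,0],"angular":[0,0,45]}]'
python3 - <<'E'
from h import *
s=manip.get_state(); p=np.array([.511,-.0952]); d=np.array(s['tool_pos'])[:2]-p; print(np.linalg.norm(d),np.degrees(np.arctan2(d[1],d[0])),s['moment'])
for t in (4,8,12,15,17,18,19,20,21): print(t, round(11.5*(np.cos(np.radians(t))-1),2), round(11.5*np.sin(np.radians(t)),2))
E
```

```text
clock: 12.4
tool_pos: [0.5273, 0.0189, 0.0531]
orientation: [2.372, 2.058, -0.001]
force: [-4.1, -2.7, 7.1]
gripper_width: 0.0122
grip_force: 58.7
0.11526134974396003 81.84753897356211 [-0.58992619  0.70577253  0.17879679]
4 -0.03 0.8
8 -0.11 1.6
12 -0.25 2.39
15 -0.39 2.98
17 -0.5 3.36
18 -0.56 3.55
19 -0.63 3.74
20 -0.69 3.93
21 -0.76 4.12
```

```bash
python3 -m handwheel '[{"translation":[-0.03,0.8,0],"angular":[0,0,4]},{"translation":[-0.11,1.6,0],"angular":[0,0,8]},{"translation":[-0.25,2.39,0],"angular":[0,0,12]},{"translation":[-0.39,2.98,0],"angular":[0,0,15]},{"translation":[-0.5,3.36,0],"angular":[0,0,17]},{"translation":[-0.56,3.55,0],"angular":[0,0,18]},{"translation":[-0.63,3.74,0],"angular":[0,0,19]},{"translation":[-0.63,3.74,0],"angular":[0,0,19]}]'
python3 - <<'E'
from h import *
s=manip.get_state(); p=np.array([.511,-.0952]); d=np.array(s['tool_pos'])[:2]-p; print(np.linalg.norm(d),np.degrees(np.arctan2(d[1],d[0])),s['force'],s['moment'])
E
```

```text
clock: 13.4
tool_pos: [0.5629, 0.0079, 0.0532]
orientation: [-2.677, -1.643, 0.001]
force: [-5.0, 0.7, 7.6]
gripper_width: 0.0126
grip_force: 58.8
0.1154303518275325 63.287733424529996 [-5.03440821  0.70943306  7.59896757] [-0.08514332  0.80167847  0.24991266]
```

```bash
python3 -m handwheel '[{"translation":[0,0.1,0],"angular":[0,0,0.5]},{"translation":[0,0.1,0],"angular":[0,0,0.5]},{"translation":[-0.01,0.2,0],"angular":[0,0,1]},{"translation":[-0.01,0.2,0],"angular":[0,0,1]},{"translation":[-0.01,0.3,0],"angular":[0,0,1.5]},{"translation":[-0.01,0.3,0],"angular":[0,0,1.5]},{"translation":[-0.01,0.3,0],"angular":[0,0,1.5]},{"translation":[-0.01,0.3,0],"angular":[0,0,1.5]}]'
python3 - <<'E'
from h import *
s=manip.get_state(); p=np.array([.511,-.0952]); d=np.array(s['tool_pos'])[:2]-p; print(np.linalg.norm(d),np.degrees(np.arctan2(d[1],d[0])),s['force'],s['moment'])
im=manip.snapshot('scene'); cv2.imwrite('pics/s6.png',cv2.resize(im[170:300,170:340],None,fx=4,fy=4,interpolation=cv2.INTER_CUBIC)[:,:,::-1])
E
```

```text
clock: 14.4
tool_pos: [0.5636, 0.0076, 0.053]
orientation: [-2.695, -1.607, 0.006]
force: [-12.8, 4.1, 13.7]
gripper_width: 0.0121
grip_force: 59.5
0.11545206731278443 62.921125164153175 [-12.80997222   4.11521357  13.65989232] [0.52671851 1.81428613 0.41300498]
```

View pics/s6.png

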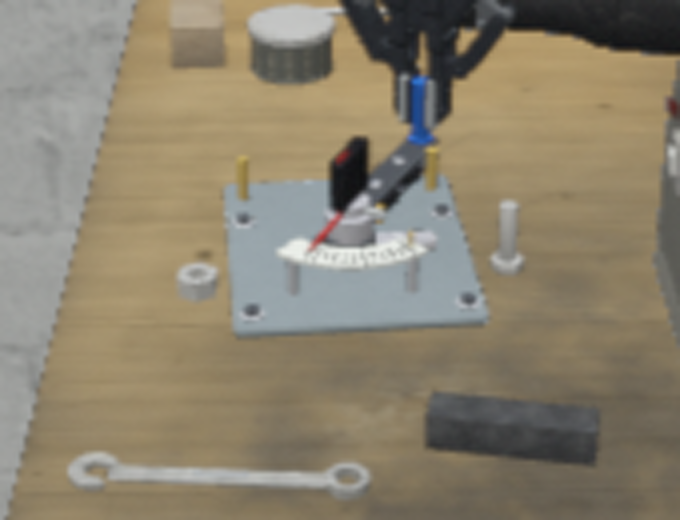

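The scene crop shows the arm against the brass stop post at (432,165), the gripper holding the blue pin at (420,110), and the needle carried to the far end of the scale at (315,245). The push rose from 5 N to about 13 N, so the arm is on the stop. No bystander has visibly moved.

```bash
python3 -c "
from station import manip; print(manip.finish_job())"
```

```text
the job is handed in; nothing more can be done
None
```

The job is handed in at about 14.5 s on the clock: the peak pointer was reset to its zero stop and let go, and the gripper is holding the cage arm against its wound stop with the needle carried along; I saw no loose part move, but no verdict came back.

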